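Open the double-latched stamp box at the service counter

TASK

Open the grey steel stamp box on the desk: swing the keeper well clear of the bolt, then draw the bolt fully back, then slide the cover fully open so that the stamps can be reached. Slide the cover gently, without slamming it, leave keeper, bolt and cover open, and do not shift the ink pad on the box or the stapler and the date stamp beside it.

Things in the scene. Friction and masses are not known exactly. Their poses are not given: they have to be found in the camera images.
- strongbox: grey painted steel box, screwed to the desk, 280 (x) x 320 (y) x 80 mm high. Origin: centre of its underside. Its x points away from its latch side (roughly away from the robot), y to the left, z up; all offsets below are in this frame, mm. The latches stand on the front part of its flat top (the deck, 80 above the desk), the sliding cover on the left rear part; the deck right of the cover is bare and the cover runs over it
- keeper_pivot (a point): vertical pivot of the keeper, fixed on the deck at (-100, 50); the point is at height 107
- keeper_post (a point): top centre of the keeper's upright black post: round, 16 across, 36 tall (heights 102 to 138), 50 from the pivot. The keeper is a steel quadrant-shaped arm (heights 88 to 102, rim 62 from the pivot, rim 25 degrees either side of the arm) that turns flat above the deck. Shut, it points to +x and its rim stands 2 in front of the bolt's tail, so the bolt cannot move
- keeper (a joint): keeper angle, rad: 0 when pointing along the box's +x, growing as the post is pushed to the left (+y, anticlockwise from above); range -0.25 to 1.6; the bolt's way is clear above 0.8. Starts between -0.2 and 0.25. Stiff pivot (about 3 N at the post): it stays where it is left
- bolt_handle (a point): top centre of the bolt's upright black handle: a plate 12 (x) x 44 (y), 38 tall (heights 100 to 138). Shut it stands at (5, 50). The bolt is a steel bar 16 wide, 110 long along x, heights 90 to 100; its nose, ending 69 beyond the handle's centre, lies between two steel lugs on the cover (heights 88 to 102, from 43 to 77 beyond the shut handle's centre), so the cover cannot slide. Between handle and lugs nothing stands higher than 102
- bolt (a joint): bolt withdrawal, m: 0 shut, growing as the handle is pushed towards the box's -x (towards the robot), end stop at 0.040; the cover is free above about 0.028. About 2 N of friction; it stays where it is left
- cover_pull (a point): top centre of the cover's upright black pull: a plate 60 (x) x 12 (y), 36 tall (heights 88 to 124); closed it stands at about (101, 100). The cover is an aluminium plate 96 x 156 x 7 mm, top at height 88
- cover (a joint): cover travel, m: 0 closed, growing as the pull is pushed to the right (the box's -y), end stop at 0.120. About 2.5 N of friction and light damping; it stays where it is left
- ink_pad: closed black ink pad case, 66 x 92 x 16 mm, lying on the box's deck, right of the latches; a bystander. Origin: centre of its underside
- stapler: black and steel stapler, 150 x 36 x 52 mm, on the desk close to the left side of the box; a bystander. Origin: centre of its underside
- date_stamp: wooden hand stamp, 48 mm across its foot, 94 mm tall, standing on the desk close to the right side of the box; a bystander. Origin: centre of its underside

How it is judged:
On the way, in this order (a step that is already met when the one before it is completed fails the run):
1. the keeper is swung clear of the bolt (past 0.8 rad), the bolt still shut (value of joint keeper above 0.8 rad and value of joint bolt below 0.015 m), for 0.1 s.
2. the bolt is drawn back (more than 33 of 40 mm), the cover still closed (value of joint bolt above 0.033 m and value of joint cover below 0.02 m), for 0.1 s.
3. the cover is slid open (more than 105 of 120 mm) (value of joint cover above 0.105 m), for 0.1 s.
At the end, for the whole second after the job is handed in: The keeper stands past 0.8 rad, the bolt is drawn back more than 33 mm and the cover is open more than 105 mm and at rest (value of joint keeper above 0.8 rad and value of joint bolt above 0.033 m and value of joint cover above 0.105 m and velocity of joint cover between -0.01 and 0.01 m/s); the robot touches nothing.
It fails at once if the cover is slammed (faster than 0.4 m/s) (velocity of joint cover above 0.4 m/s).
It fails at once if the ink pad, the stapler or the date stamp is moved more than 30 mm (distance of any of ink_pad, stapler, date_stamp from where it was at the start of the episode above 0.03 m).
It also fails if it takes over 54 s, if anything falls off the work surface, if the arm or the gripper's body presses on something with over 40 N, if the wrist force passes 120 N, or if a joint passes its speed limit or range.

ROBOT

A 6-joint arm with a two-finger parallel gripper is mounted at the origin on the work surface. World frame = base frame: x ahead of the robot, y to its left, z up, the work surface at z = 0. Lengths are in m, angles in rad, forces in N, time in s.
With the tool pointing down it reaches from about 0.325 to 0.85 m from the base axis. Payload 4.4 kg.
Tool frame: the origin (TCP) lies midway between the tips of the shut fingers; the grasp point (between the pads) lies 19 mm behind it; z points along the fingers, y is the line along which they close (so a half turn about z gives the same grasp; the last joint's range is limited). The gripper opens to 94 mm and grips with 3 to 60 N. Pads are 16 mm wide; open, the fingers measure 119 mm over their backs; the gripper's body (75 mm by 177 mm) begins 78 mm behind the grasp point.
Start: joints at [1.173, 0.207, 1.542, -0, 1.393, -0.15], TCP at [0.141, 0.557, 0.205] pointing down, gripper open.
Joint ranges: [-2.73, 2.73], [-0.86, 2.22], [0.23, 2.46], [-1.11, 4.25], [0.08, 2.63], [-2.82, 2.82]. Speed limits (rad/s): [2.79, 2.79, 3.14, 3.14, 3.14, 3.14].

INTERFACE

Orientations are given as a 3x3 rotation matrix whose columns are the frame's x, y, z axes.
In Python, from rig import ctrl gives the robot as it stands.
- The arm moves only by the tool play_rows, never from a script. Its argument "commands" is a list of rows, each an object with "dr": the turn, a rotation vector about the tool's x, y, z in rad, a list of three; "xyz": the shift along the tool's x, y, z in mm, a list of three; "fingers": the finger opening in mm, from 0 to 94. In form: [{"dr": [rx, ry, rz], "xyz": [tx, ty, tz], "fingers": fingers}, ...]. A call has 1 to 20 rows; each row shifts and turns the commanded pose from where the row before left it, along the tool's axes as they then stand; what a row does not reach is not made up. A row lasts 1/12 s, in which the tool goes at most 41.7 mm and 7.16 degrees, less where a joint would pass 70% of its speed; a pose out of reach is approached as far as the arm can. A call is refused whole if a number of a shift passes 41.7 or a number of a turn 0.125, either way. A call with a gripper value outside its range is refused whole. The fingers move at their own pace and stop on an object; the grip force is fixed at half the most. Time passes only in rows, so rows that do not move let the fingers close. It gives the time, the measured TCP pose, the force, the opening and the grip force at its end, in the units of the state.
- ctrl.observe(): the state, without advancing time (a new reading comes with each control period).
- ctrl.grab_frame(name): name is "scene" or "top"; returns a dict with "img" (384x512x3 uint8, red, green, blue), "depth" (384x512 float32, m along the optical axis (not along the pixel's ray), 0 where there is no reading), "fx", "fy", "cx", "cy" (pixels), "dist_coeffs" ([k1, k2, p1, p2, k3] as OpenCV has them; the pictures are not rectified), "camera_from_world" (4x4, takes a point from world to camera coordinates). Camera axes: x right, y up, looking along -z (the intrinsics and any distortion apply to the point x, -y, -z); pixel columns grow to the right and rows downward; lengths in m; the calibration is good to about 2 mm. A picture is of the moment at which its call begins.
- ctrl.close_job(): hands the job in; it is judged then, once.
The state is a dict: "t": time; "q": joint angles; "qvel": joint speeds; "tau": joint torques, N m; "tcp_pos": TCP position; "ee_rot": TCP orientation; "contact_force": force on the tool from outside, world axes, zero at the start; "ft_torque": the same for the moment, N m; "finger_gap": finger opening in m; "finger_force": force on a finger pad.
Only numpy, scipy, OpenCV 4.12 (cv2) and the standard library are available. Lean on these libraries where they do the work, as an engineer would, in place of code of your own. Each camera call takes 0.05 s, during which the arm holds its last target. There are 200 camera calls.

## Working session

There is one attempt and no reset: what is moved stays moved. The work goes in short steps, Python scripts to look and compute and a tool call to move; the robot and the scene stay as the last step left them, time stands still between calls to the robot, and variables do not carry over. Pictures are saved under pics/ and viewed, at most 10 in all, crops included, and the job is handed in when it is done.

Besides the shell and the picture viewer there is one more tool, called after "Request:" as name(argument=value, ...) on one line, values as JSON. play_rows: Moves the arm, as the interface text tells. Its arguments: {"type":"object","properties":{"commands":{"type":"array"}},"required":["commands"]}

```bash
mkdir -p pics; ls; cat > h.py <<'E'
import numpy as np, cv2
from rig import ctrl
def grab(n):
    f=ctrl.grab_frame(n); f['K']=np.array([[f['fx'],0,f['cx']],[0,f['fy'],f['cy']],[0,0,1.]]); f['D']=np.array(f['dist_coeffs'],float); f['T']=np.array(f['camera_from_world']); return f
def cloud(f):
    h,w=f['depth'].shape; u,v=np.meshgrid(np.arange(w),np.arange(h))
    p=cv2.undistortPoints(np.stack([u,v],-1).reshape(-1,1,2).astype(float),f['K'],f['D']).reshape(h,w,2)
    d=f['depth']; c=np.stack([p[...,0]*d,-p[...,1]*d,-d],-1)
    return (c-f['T'][:3,3])@f['T'][:3,:3]
def ray(f,uv,z):
    p=cv2.undistortPoints(np.array(uv,float).reshape(-1,1,2),f['K'],f['D']).reshape(-1,2)
    R=f['T'][:3,:3]; o=-R.T@f['T'][:3,3]; d=np.c_[p[:,0],-p[:,1],-np.ones(len(p))]@R
    return o+d*((z-o[2])/d[:,2])[:,None]
def save(f,n): cv2.imwrite('pics/'+n,f['img'][...,::-1])
E
python3 - <<'E'
from h import *
for n in('top','scene'):
    f=grab(n); save(f,n+'0.png'); np.save(n+'0.npy',cloud(f)); print(n,f['fx'],f['D'],(-f['T'][:3,:3].T@f['T'][:3,3]).round(3))
s=ctrl.observe(); print(s)
E
```

```text
pics
top 418.7501874032284 [-0.0557451  0.         0.         0.         0.       ] [0.414 0.062 1.116]
scene 392.0528148570669 [-0.09346957  0.          0.          0.          0.        ] [ 1.093 -0.316  0.524]
{'t': 0.1, 'q': array([ 1.17250696e+00,  2.07336748e-01,  1.54277118e+00,  7.89019191e-06,
        1.39347457e+00, -1.50514807e-01]), 'qvel': array([-0.00137693, -0.0005178 , -0.00300809, -0.00218554, -0.000528  ,
        0.00017513]), 'tau': array([-5.11068811e-04, -3.71869469e+01, -2.82291502e+01,  7.00500095e-02,
        3.12002131e-02, -5.75889476e-05]), 'tcp_pos': array([0.14075785, 0.55678007, 0.20442472]), 'ee_rot': array([[-9.69460143e-01,  2.45247680e-01, -7.78902303e-04],
       [ 2.45248726e-01,  9.69458462e-01, -1.83107441e-03],
       [ 3.06046679e-04, -1.96617845e-03, -9.99998020e-01]]), 'contact_force': array([ 1.09144702,  0.45406626, -0.4823667 ]), 'ft_torque': array([0.01172836, 0.0581778 , 0.0167121 ]), 'finger_force': 0.0, 'finger_gap': 0.09407722692999126}
```

View pics/top0.png

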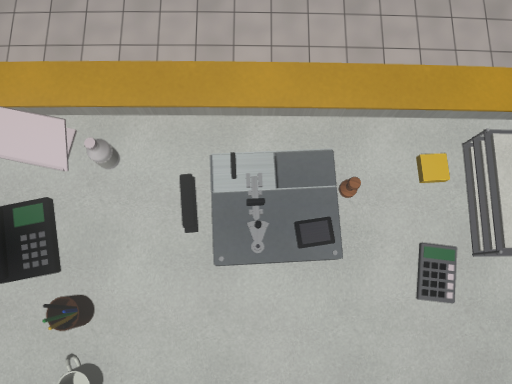

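View pics/scene0.png

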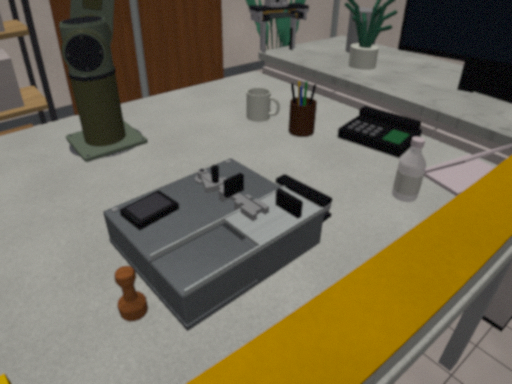

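The top view shows the box (corners about (211,152), (334,150), (341,258), (215,265)), the keeper post at (258,224), the bolt handle at (256,202) and the cover pull at (233,165). The ink pad is at (315,232), the stapler at (189,203) and the date stamp at (350,187). The scene view shows the same layout, with the cover closed on the left rear.

```bash
python3 - <<'E'
from h import *
f=grab('top'); C=cloud(f); img=f['img'].astype(int)
m=(C[...,2]>.072)&(C[...,2]<.088); m[:140]=0;m[272:]=0;m[:,:203]=0;m[:,346:]=0
m=cv2.morphologyEx(m.astype(np.uint8),cv2.MORPH_OPEN,np.ones((3,3)))
c=max(cv2.findContours(m,0,2)[0],key=cv2.contourArea)
P=ray(f,c[:,0,:],.08); r=cv2.minAreaRect((P[:,:2]*1000).astype(np.float32)); print('deck',r,'z',np.median(C[m>0][:,2]))
bl=(img.max(-1)<45).astype(np.uint8)
n,l,st,ce=cv2.connectedComponentsWithStats(bl)
for i in range(1,n):
    if st[i,4]>15 and 180<ce[i,0]<350 and 140<ce[i,1]<270:
        pix=np.argwhere(l==i)[:,::-1]; z=C[l==i][:,2]
        print(st[i],ce[i].round(1),'z',np.percentile(z,[5,50,95]).round(3),'@138',ray(f,[ce[i]],.138).round(4),'@124',ray(f,[ce[i]],.124).round(4))
# corner screws and pivot
for uv in [(221,258),(335,253),(258,246)]: print(ray(f,[uv],.08).round(4),ray(f,[uv],.107).round(4))
cv2.imwrite('pics/crop.png',cv2.resize(f['img'][140:275,175:365,::-1],None,fx=4,fy=4,interpolation=2))
E
```

```text
deck ((534.371337890625, -1.888092041015625), (181.2563018798828, 319.3092041015625), 3.111767292022705) z 0.07968606956930047
[295 218  31  20  97] [304.3 223.8] z [0.092 0.096 0.099] @138 [[ 0.5305 -0.0654  0.138 ]] @124 [[ 0.5322 -0.0673  0.124 ]]
[[0.4527 0.1329 0.08  ]] [[0.4517 0.131  0.107 ]]
[[ 0.4651 -0.1479  0.08  ]] [[ 0.4638 -0.1424  0.107 ]]
[[0.4822 0.0424 0.08  ]] [[0.4804 0.0429 0.107 ]]
```

View pics/crop.png

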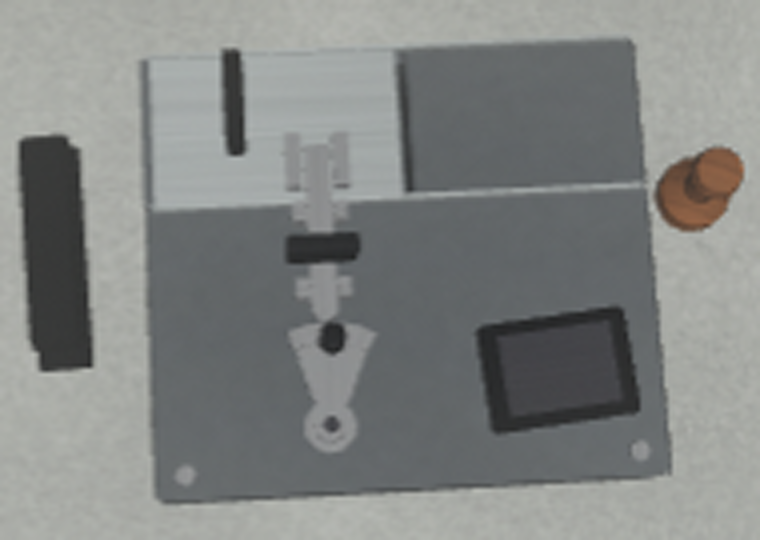

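The crop shows the deck, yawed about +3°. The pivot is at full-frame (258,246), the post at (258,224), the handle plate at (256,202) and the pull at (233,165), with the ink pad well to the right.

```bash
python3 - <<'E'
from h import *
f=grab('top'); C=cloud(f); Z=C[...,2]; img=f['img'].astype(int)
bl=(img.max(-1)<62)
for n,(u0,u1,v0,v1),h in [('post',(250,266,216,232),.138),('handle',(242,270,194,210),.138),('pull',(226,242,148,182),.124)]:
    m=np.zeros(Z.shape,bool); m[v0:v1,u0:u1]=1
    hz=m&(Z>h-.012); b=(m&bl)
    for k,mm in(('depth',hz),('black',b)):
        if mm.sum()<4: print(n,k,mm.sum()); continue
        uv=np.argwhere(mm)[:,::-1]; P=ray(f,uv,h); r=cv2.minAreaRect((P[:,:2]*1000).astype(np.float32))
        print(n,k,mm.sum(),np.median(Z[mm]).round(3),P.mean(0).round(4),np.round(r[0],1),np.round(r[1],1),round(r[2],1))
# front deck corner/edges: white seam and corners from crop
uv=[(175+157/4,140+502/4),(175+671/4,140+474/4),(175+632/4,140+38/4),(175+141/4,140+60/4)]
P=ray(f,uv,.08); print(P.round(4), P.mean(0))
for a in range(4): d=P[(a+1)%4]-P[a]; print(np.linalg.norm(d).round(4),np.degrees(np.arctan2(d[1],d[0])).round(2))
# scene camera triangulation check
g=grab('scene'); cv2.imwrite('pics/sc.png',cv2.resize(g['img'][150:270,90:340,::-1],None,fx=3,fy=3,interpolation=2))
E
```

```text
post depth 34 0.138 [0.5308 0.0453 0.138 ] [531.   48.2] [11.8 18.8] 0.2
post black 34 0.137 [0.5294 0.0441 0.138 ] [529.8  44.7] [14.2 11.7] 0.0
handle depth 106 0.137 [0.5851 0.0503 0.138 ] [580.   49.6] [28.1 43.8] 13.0
handle black 118 0.137 [0.5832 0.0503 0.138 ] [583.2  49.7] [15.8 41.2] 5.1
pull depth 123 0.123 [0.678  0.1058 0.124 ] [673.4 106. ] [16.2 71.1] 86.7
pull black 84 0.123 [0.6738 0.104  0.124 ] [675.  104.1] [63.   8.1] 3.4
[[ 0.4345  0.1491  0.08  ]
 [ 0.4516 -0.1667  0.08  ]
 [ 0.7308 -0.1516  0.08  ]
 [ 0.7137  0.165   0.08  ]] [ 0.58267001 -0.00106416  0.08      ]
0.3163 -86.91
0.2797 3.11
0.317 93.09
0.2796 -176.73
```

Measurements agree with the given layout: box centre is (0.583, -0.001), yaw 0.054 rad, edges 280 x 317. Post, handle and pull all sit within 3 mm of their expected places. I'll align the tool with the box, close the fingers and move above the start of the keeper push.

Request:
play_rows(commands=[{"dr": [0,0,-0.1],"xyz": [0,0,0],"fingers": 0},{"dr": [0,0,-0.1],"xyz": [0,0,0],"fingers": 0},{"dr": [0,0,-0.102],"xyz": [0,0,0],"fingers": 0},{"dr": [0,0,0],"xyz": [-21.1,-33.4,0],"fingers": 0},{"dr": [0,0,0],"xyz": [-21.1,-33.4,0],"fingers": 0},{"dr": [0,0,0],"xyz": [-21.1,-33.4,0],"fingers": 0},{"dr": [0,0,0],"xyz": [-21.1,-33.4,0],"fingers": 0},{"dr": [0,0,0],"xyz": [-21.1,-33.4,0],"fingers": 0},{"dr": [0,0,0],"xyz": [-21.1,-33.4,0],"fingers": 0},{"dr": [0,0,0],"xyz": [-21.1,-33.4,0],"fingers": 0},{"dr": [0,0,0],"xyz": [-21.1,-33.4,0],"fingers": 0},{"dr": [0,0,0],"xyz": [-21.1,-33.4,0],"fingers": 0},{"dr": [0,0,0],"xyz": [-21.1,-33.4,0],"fingers": 0},{"dr": [0,0,0],"xyz": [-21.1,-33.4,0],"fingers": 0},{"dr": [0,0,0],"xyz": [-21.1,-33.4,0],"fingers": 0},{"dr": [0,0,0],"xyz": [-21.1,-33.4,0],"fingers": 0},{"dr": [0,0,0],"xyz": [-21.1,-33.4,0],"fingers": 0},{"dr": [0,0,0],"xyz": [-21.1,-33.4,0],"fingers": 0},{"dr": [0,0,0],"xyz": [-21.1,-33.4,0],"fingers": 0},{"dr": [0,0,0],"xyz": [-21.1,-33.4,0],"fingers": 0}])

```text
t: 1.92
tcp_pos: [0.5307, 0.008, 0.2055]
ee_rot: [[-0.999, -0.054, 0.0], [-0.054, 0.999, 0.0], [-0.0, 0.0, -1.0]]
contact_force: [0.4, 0.1, -0.6]
finger_gap: 0.0008
finger_force: 0.0
```

```bash
cat >> h.py <<'E'
def st():
    s=ctrl.observe(); c,k=np.cos(.0541),np.sin(.0541); d=s['tcp_pos'][:2]-[.5827,-.0011]
    b=np.array([c*d[0]+k*d[1],-k*d[0]+c*d[1],s['tcp_pos'][2]])*1000
    y=s['ee_rot'][:,1]; print('t',round(s['t'],2),'box',b.round(1),'yaw',np.arctan2(-y[0],y[1]).round(3),'tz',s['ee_rot'][:,2].round(3),'F',s['contact_force'].round(1),'gap',round(s['finger_gap'],4))
E
python3 -c "from h import *; st()"
```

```text
t 1.92 box [-51.4  11.9 205.5] yaw 0.054 tz [ 0.  0. -1.] F [ 0.4  0.1 -0.6] gap 0.0008
```

Request:
play_rows(commands=[{"dr": [0,0,0],"xyz": [0,0,30],"fingers": 0},{"dr": [0,0,0],"xyz": [0,0,30],"fingers": 0},{"dr": [0,0,0],"xyz": [0,0,25],"fingers": 0},{"dr": [0,0,0],"xyz": [0,0,12],"fingers": 0},{"dr": [0,0,0],"xyz": [-0.7,9,0],"fingers": 0},{"dr": [0,0,0],"xyz": [-0.7,9,0],"fingers": 0},{"dr": [0,0,0],"xyz": [-1.3,7,0],"fingers": 0},{"dr": [0,0,0],"xyz": [-1.3,7,0],"fingers": 0},{"dr": [0,0,0],"xyz": [-1.2,7,0],"fingers": 0},{"dr": [0,0,0],"xyz": [1.5,7,0],"fingers": 0},{"dr": [0,0,0],"xyz": [1.5,7,0],"fingers": 0},{"dr": [0,0,0],"xyz": [1.6,7,0],"fingers": 0},{"dr": [0,0,0],"xyz": [4,7,0],"fingers": 0},{"dr": [0,0,0],"xyz": [4.7,6.6,0],"fingers": 0},{"dr": [0,0,0],"xyz": [4,4,0],"fingers": 0},{"dr": [0,0,0],"xyz": [4,3.5,0],"fingers": 0},{"dr": [0,0,0],"xyz": [0,0,0],"fingers": 0}])

```text
t: 3.33
tcp_pos: [0.5096, 0.0915, 0.1094]
ee_rot: [[-0.998, -0.055, 0.002], [-0.055, 0.998, 0.002], [-0.002, 0.001, -1.0]]
contact_force: [1.9, 1.0, 1.4]
finger_gap: 0.0004
finger_force: 1.0
```

```bash
python3 -c "
from h import *
st(); f=grab('scene'); cv2.imwrite('pics/s1.png',cv2.resize(f['img'][100:270,90:340,::-1],None,fx=3,fy=3,interpolation=2))"
```

```text
t 3.33 box [-68.   96.4 109.4] yaw 0.055 tz [ 0.002  0.002 -1.   ] F [1.9 1.  1.4] gap 0.0004
```

View pics/s1.png

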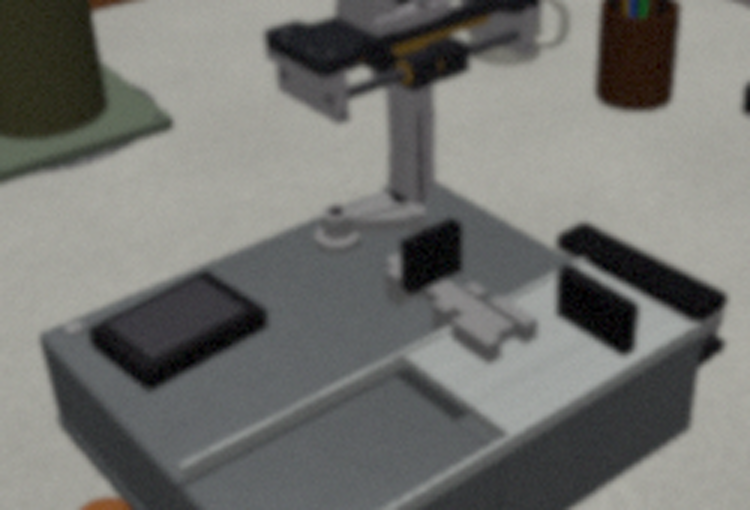

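The keeper has swung to about 1.3 rad; its arm points left, and the fingers stand in front of the post. Next is the bolt.

Request:
play_rows(commands=[{"dr": [0,0,0],"xyz": [-4,-4,0],"fingers": 0},{"dr": [0,0,0],"xyz": [0,0,-25],"fingers": 0},{"dr": [0,0,0],"xyz": [0,0,-27],"fingers": 0},{"dr": [0,0,0],"xyz": [0,0,0],"fingers": 0},{"dr": [0,0,0],"xyz": [-30,-14,0],"fingers": 0},{"dr": [0,0,0],"xyz": [-30,-14,0],"fingers": 0},{"dr": [0,0,0],"xyz": [-29,-14,0],"fingers": 0},{"dr": [0,0,0],"xyz": [0,0,0],"fingers": 0}])

```text
t: 4.05
tcp_pos: [0.6082, 0.0461, 0.1586]
ee_rot: [[-0.999, -0.051, 0.0], [-0.051, 0.999, -0.001], [-0.0, -0.001, -1.0]]
contact_force: [0.2, 0.2, 0.0]
finger_gap: 0.0004
finger_force: 0.0
```

```bash
python3 -c "
from h import *
st(); f=grab('top'); C=cloud(f)
b=f['img'].astype(int).max(-1)<62
m=b&(C[...,2]>.125)&(C[...,2]<.145); m[:190]=0; m[250:]=0; m[:,:205]=0; m[:,275:]=0
n,l,s,c=cv2.connectedComponentsWithStats(m.astype(np.uint8))
for i in range(1,n):
  if s[i,4]>8: print(s[i],ray(f,[c[i]],.138).round(4))
"
```

```text
t 4.05 box [ 28.   45.8 158.6] yaw 0.051 tz [ 0.    -0.001 -1.   ] F [0.2 0.2 0. ] gap 0.0004
[247 198  18   7  94] [[0.5848 0.0496 0.138 ]]
```

Request:
play_rows(commands=[{"dr": [0,0,0],"xyz": [0,4,25],"fingers": 0},{"dr": [0,0,0],"xyz": [0,0,20],"fingers": 0},{"dr": [0,0,0],"xyz": [0,0,6],"fingers": 0},{"dr": [0,0,0],"xyz": [6,0,0],"fingers": 0},{"dr": [0,0,0],"xyz": [6,0,0],"fingers": 0},{"dr": [0,0,0],"xyz": [6,0,0],"fingers": 0},{"dr": [0,0,0],"xyz": [6,0,0],"fingers": 0},{"dr": [0,0,0],"xyz": [6,0,0],"fingers": 0},{"dr": [0,0,0],"xyz": [6,0,0],"fingers": 0},{"dr": [0,0,0],"xyz": [5,0,0],"fingers": 0},{"dr": [0,0,0],"xyz": [4,0,0],"fingers": 0},{"dr": [0,0,0],"xyz": [0,0,0],"fingers": 0}])

```text
t: 5.1
tcp_pos: [0.5627, 0.0508, 0.1108]
ee_rot: [[-0.999, -0.054, 0.009], [-0.054, 0.999, 0.0], [-0.009, -0.0, -1.0]]
contact_force: [8.5, 1.5, -2.9]
finger_gap: 0.0004
finger_force: 4.2
```

```bash
cat > b.py <<'E'
from h import *
st(); f=grab('top'); C=cloud(f); cv2.imwrite('pics/t2.png',cv2.resize(f['img'][140:275,175:365,::-1],None,fx=4,fy=4,interpolation=2))
b=f['img'].astype(int).max(-1)<62
m=b&(C[...,2]>.11)&(C[...,2]<.145); m[:140]=0; m[260:]=0; m[:,:205]=0; m[:,340:]=0
n,l,s,c=cv2.connectedComponentsWithStats(m.astype(np.uint8))
for i in range(1,n):
  if s[i,4]>8:
    z=np.median(C[l==i][:,2]); p=ray(f,[c[i]],z)[0,:2]-[.5827,-.0011]; k,q=np.cos(.0541),np.sin(.0541)
    print(s[i],'z',z.round(3),'box',(np.array([k*p[0]+q*p[1],-q*p[0]+k*p[1]])*1000).round(1))
E
python3 b.py
```

```text
t 5.1 box [-17.1  52.9 110.8] yaw 0.054 tz [ 0.009  0.    -1.   ] F [ 8.5  1.5 -2.9] gap 0.0004
[234 238   6   7  31] z 0.138 box [-87.7  98.7]
```

Request:
play_rows(commands=[{"dr": [0,0,0],"xyz": [3,0,0],"fingers": 0},{"dr": [0,0,0],"xyz": [2,0,0],"fingers": 0},{"dr": [0,0,0],"xyz": [0,0,0],"fingers": 0},{"dr": [0,0,0],"xyz": [0,0,0],"fingers": 0}])

```text
t: 5.48
tcp_pos: [0.5627, 0.0508, 0.1111]
ee_rot: [[-0.998, -0.053, 0.019], [-0.053, 0.999, 0.001], [-0.019, 0.0, -1.0]]
contact_force: [19.0, 1.7, -11.9]
finger_gap: 0.0007
finger_force: 9.7
```

```bash
python3 -c "from h import *; st()"
```

```text
t 5.48 box [-17.2  52.9 111.1] yaw 0.053 tz [ 0.019  0.001 -1.   ] F [ 19.    1.7 -11.9] gap 0.0007
```

The bolt is at its end stop: force rises and nothing moves. I'll back off, lift and check.

Request:
play_rows(commands=[{"dr": [0,0,0],"xyz": [-7,0,0],"fingers": 0},{"dr": [0,0,0],"xyz": [-7,0,0],"fingers": 0},{"dr": [0,0,0],"xyz": [0,0,-25],"fingers": 0},{"dr": [0,0,0],"xyz": [0,0,-25],"fingers": 0},{"dr": [0,0,0],"xyz": [-27,19.5,0],"fingers": 0},{"dr": [0,0,0],"xyz": [-27,19.5,0],"fingers": 0},{"dr": [0,0,0],"xyz": [-27,19.5,0],"fingers": 0},{"dr": [0,0,0],"xyz": [-27,19.5,0],"fingers": 0},{"dr": [0,0,0],"xyz": [0,0,0],"fingers": 0},{"dr": [0,0,0],"xyz": [0,0,0],"fingers": 0}])

```text
t: 6.32
tcp_pos: [0.6716, 0.1356, 0.1579]
ee_rot: [[-0.998, -0.056, -0.004], [-0.056, 0.998, -0.001], [0.004, -0.001, -1.0]]
contact_force: [-1.2, -0.1, -0.3]
finger_gap: 0.0002
finger_force: 0.0
```

```bash
python3 b.py
```

```text
t 6.32 box [ 96.1 131.7 157.9] yaw 0.056 tz [-0.004 -0.001 -1.   ] F [-1.2 -0.1 -0.3] gap 0.0002
[248 215  18   7 103] z 0.136 box [-35.5  51.4]
```

View pics/t2.png

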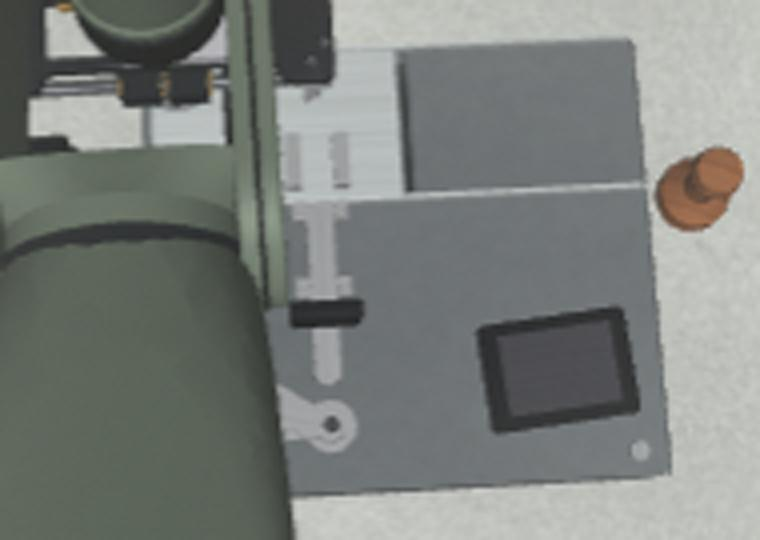

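The bolt handle is at box x -35.5, so the bolt is fully drawn and its nose is clear of the lugs. Now I'll slide the cover at about 0.09 m/s.

Request:
play_rows(commands=[{"dr": [0,0,0],"xyz": [-4,0,25],"fingers": 0},{"dr": [0,0,0],"xyz": [0,0,20],"fingers": 0},{"dr": [0,0,0],"xyz": [0,0,10],"fingers": 0},{"dr": [0,0,0],"xyz": [0,-5,0],"fingers": 0},{"dr": [0,0,0],"xyz": [0,-5,0],"fingers": 0},{"dr": [0,0,0],"xyz": [0,-5,0],"fingers": 0},{"dr": [0,0,0],"xyz": [0,-7,0],"fingers": 0},{"dr": [0,0,0],"xyz": [0,-8,0],"fingers": 0},{"dr": [0,0,0],"xyz": [0,-8,0],"fingers": 0},{"dr": [0,0,0],"xyz": [0,-8,0],"fingers": 0},{"dr": [0,0,0],"xyz": [0,-8,0],"fingers": 0},{"dr": [0,0,0],"xyz": [0,-8,0],"fingers": 0},{"dr": [0,0,0],"xyz": [0,-8,0],"fingers": 0},{"dr": [0,0,0],"xyz": [0,-8,0],"fingers": 0},{"dr": [0,0,0],"xyz": [0,-8,0],"fingers": 0},{"dr": [0,0,0],"xyz": [0,-8,0],"fingers": 0},{"dr": [0,0,0],"xyz": [0,-8,0],"fingers": 0},{"dr": [0,0,0],"xyz": [0,-8,0],"fingers": 0},{"dr": [0,0,0],"xyz": [0,-5,0],"fingers": 0},{"dr": [0,0,0],"xyz": [0,0,0],"fingers": 0}])

```text
t: 8.03
tcp_pos: [0.6825, 0.0182, 0.1042]
ee_rot: [[-0.999, -0.053, -0.0], [-0.053, 0.999, -0.002], [0.0, -0.002, -1.0]]
contact_force: [0.7, -0.2, 0.0]
finger_gap: 0.0001
finger_force: 0.0
```

```bash
python3 b.py
```

```text
t 8.03 box [100.7  13.9 104.2] yaw 0.053 tz [-0.    -0.002 -1.   ] F [ 0.7 -0.2  0. ] gap 0.0001
[274 168   5   5  24] z 0.123 box [81.5 -3.7]
```

Request:
play_rows(commands=[{"dr": [0,0,0],"xyz": [0,-4,0],"fingers": 0},{"dr": [0,0,0],"xyz": [0,-4,0],"fingers": 0},{"dr": [0,0,0],"xyz": [0,-4,0],"fingers": 0},{"dr": [0,0,0],"xyz": [0,-3,0],"fingers": 0},{"dr": [0,0,0],"xyz": [0,-3,0],"fingers": 0},{"dr": [0,0,0],"xyz": [0,0,0],"fingers": 0},{"dr": [0,0,0],"xyz": [0,0,0],"fingers": 0}])

```text
t: 8.67
tcp_pos: [0.6827, 0.0035, 0.1038]
ee_rot: [[-0.999, -0.054, -0.002], [-0.054, 0.999, 0.002], [0.002, 0.002, -1.0]]
contact_force: [-1.5, 3.9, -0.9]
finger_gap: 0.0005
finger_force: 2.4
```

```bash
python3 b.py
```

```text
t 8.67 box [100.1  -0.8 103.8] yaw 0.054 tz [-0.002  0.002 -1.   ] F [-1.5  3.9 -0.9] gap 0.0005
[280 168   5   4  17] z 0.122 box [ 82.2 -17.9]
```

Request:
play_rows(commands=[{"dr": [0,0,0],"xyz": [0,4,0],"fingers": 0},{"dr": [0,0,0],"xyz": [0,6,0],"fingers": 0},{"dr": [0,0,0],"xyz": [0,0,-30],"fingers": 0},{"dr": [0,0,0],"xyz": [0,0,-35],"fingers": 0},{"dr": [0,0,0],"xyz": [0,0,-35],"fingers": 0},{"dr": [0,0,0],"xyz": [0,35,0],"fingers": 0},{"dr": [0,0,0],"xyz": [0,35,0],"fingers": 0},{"dr": [0,0,0],"xyz": [0,35,0],"fingers": 0},{"dr": [0,0,0],"xyz": [0,35,0],"fingers": 0},{"dr": [0,0,0],"xyz": [0,35,0],"fingers": 0},{"dr": [0,0,0],"xyz": [0,35,0],"fingers": 0},{"dr": [0,0,0],"xyz": [0,35,0],"fingers": 0},{"dr": [0,0,0],"xyz": [0,35,0],"fingers": 0},{"dr": [0,0,0],"xyz": [0,0,0],"fingers": 0},{"dr": [0,0,0],"xyz": [0,0,0],"fingers": 0},{"dr": [0,0,0],"xyz": [0,0,0],"fingers": 0}])

```text
t: 10.05
tcp_pos: [0.6681, 0.2914, 0.2045]
ee_rot: [[-0.999, -0.054, 0.001], [-0.054, 0.999, -0.001], [-0.001, -0.001, -1.0]]
contact_force: [-0.0, 0.3, 0.6]
finger_gap: 0.0004
finger_force: 0.0
```

```bash
python3 b.py
```

```text
t 10.05 box [101.1 287.5 204.5] yaw 0.054 tz [ 0.001 -0.001 -1.   ] F [-0.   0.3  0.6] gap 0.0004
[248 215  18   7  93] z 0.137 box [-35.6  50.8]
[235 238   5   7  19] z 0.138 box [-86.5  97.9]
```

View pics/t2.png

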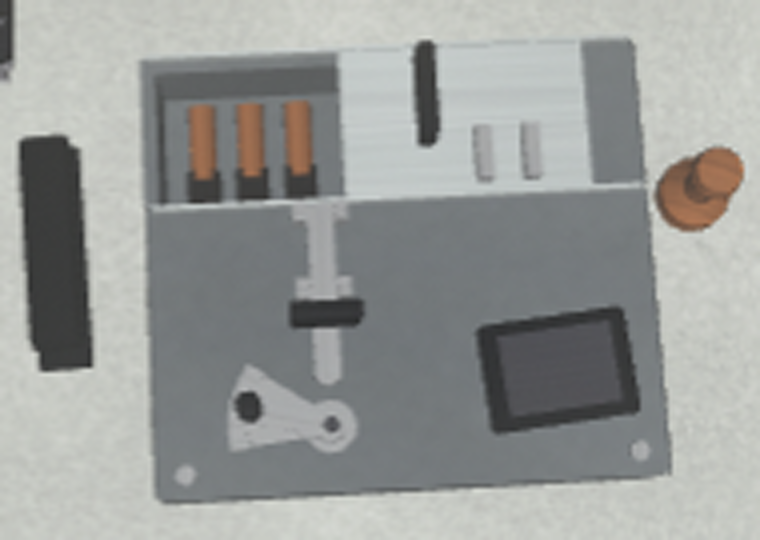

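The keeper is swung clear, the bolt is fully back, and the cover is open about 116 mm with the stamps showing. The bystanders haven't moved and the arm is clear.

```bash
python3 -c "
from rig import ctrl; print(ctrl.close_job())"
```

```text
the job is handed in; nothing more can be done
None
```

The stamp box is open and the job is handed in; the final picture shows the keeper at about 1.3 rad, the bolt fully back, the cover slid gently to about 116 mm and the ink pad, stapler and date stamp not moved, but the hand-in returned no verdict.

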